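Film a turnaround of a model house on a hand-cranked turntable

ROBOT

A 6-joint arm with a two-finger parallel gripper is mounted at the origin on the work surface. World frame = base frame: x ahead of the robot, y to its left, z up, the work surface at z = 0. Lengths are in m, angles in rad, forces in N, time in s.
With the tool pointing down it reaches from about 0.3 to 0.775 m from the base axis. Payload 14.6 kg.
Tool frame: the origin (TCP) lies midway between the tips of the shut fingers; the grasp point (between the pads) lies 19 mm behind it (ctrl.grip_depth is the distance from the TCP to the grasp point, in m); z points along the fingers, x is the direction in which the jaws open and shut, and the axes are right-handed (so a half turn about z gives the same grasp; the last joint's range is limited). The gripper opens to 94 mm and grips with 3 to 60 N. Pads are 16 mm wide; open, the fingers measure 119 mm over their backs; the gripper's body (75 mm by 177 mm) begins 78 mm behind the grasp point.
Start: joints at [1.276, 0.3, 1.521, -0, 1.321, -0.067], TCP at [0.124, 0.536, 0.205] pointing down, gripper open.
Joint ranges: [-3.03, 3.03], [-0.79, 2.21], [0.23, 2.52], [-1.04, 4.18], [0, 3.07], [-2.55, 2.55]. Speed limits (rad/s): [2.22, 2.22, 2.57, 3.14, 3.14, 3.14].

INTERFACE

Orientations are given as [roll, pitch, yaw] about the fixed x, y, z axes, in that order (R = Rz(yaw) Ry(pitch) Rx(roll)).
In Python, from station import ctrl gives the robot as it stands.
- The arm moves only by the tool play_rows, never from a script. Its argument "steps" is a list that holds one entry, the list of rows, each a list of 7 numbers: the shift along the tool's x, y, z in cm, then the turn, a rotation vector about the tool's x, y, z in rad, then the opening, from 0 (shut) to 1 (fully open). In form: [[[x, y, z, ax, ay, az, hand], ...]]. A call has 1 to 20 rows; each row is the pose to reach, as a shift and turn from the pose measured when the call began, along the tool's axes at that moment; what a row does not reach only later rows make up. A row lasts 1/12 s, in which the tool goes at most 41.7 mm and 7.16 degrees, less where a joint would pass 70% of its speed; a pose out of reach is approached as far as the arm can. A call with a gripper value outside its range is refused whole. The fingers move at their own pace and stop on an object; "force" is the grip in N (left out, the last holds). Time passes only in rows, so rows that repeat a pose let the fingers close. It gives the time, the measured TCP pose, the force and the opening at its end, in the units of the state.
- ctrl.get_obs(): the state, without advancing time (a new reading comes with each control period).
- ctrl.camera(name): name is "scene" or "top"; returns a dict with "frame" (420x560x3 uint8, blue, green, red), "fovy" (degrees; the focal length in pixels is half the picture's height over the tangent of half this angle, whatever the lens; pixels are square), "cx", "cy" (the principal point, pixels), "world_to_cam" (4x4, takes a point from world to camera coordinates). Camera axes: x right, y up, looking along -z (the intrinsics and any distortion apply to the point x, -y, -z); pixel columns grow to the right and rows downward; lengths in m; the calibration is good to about 2 mm. A picture is of the moment at which its call begins. There is no depth.
- ctrl.hand_in(): hands the job in, once; it reports no verdict.
The state is a dict: "time_s": time; "qpos": joint angles; "joint_vel": joint speeds; "tau": joint torques, N m; "ee_pos": TCP position; "eef_rot": TCP orientation; "force": force on the tool from outside, world axes, zero at the start; "moment": the same for the moment, N m; "grip_width": finger opening in m.
Only numpy, scipy, OpenCV 4.12 (cv2) and the standard library are available. Lean on these libraries where they do the work, as an engineer would, in place of code of your own. Each camera call takes 0.05 s, during which the arm holds its last target. There are 200 camera calls.

TASK

Film a turnaround of the model house: with the hand crank, bring the turntable up to about 12 turns a minute, anticlockwise seen from above, and keep it between 10 and 14 turns a minute for 6 seconds without a break; never let it exceed 20 turns a minute. Then bring it to rest with the house's door squarely facing the camera's lens, let go of the crank and finish. Drive it by the crank only: do not touch the plate or the house, and leave the other things on the table where they are.

Things in the scene. Friction and masses are not known exactly. Their poses are not given: they have to be found in the camera images.
- base: Grey housing of the filming turntable, 210 mm (x) by 500 mm (y), 50 mm high, fixed; its place and yaw differ each time. Origin: centre of its underside. In its frame the round plate is at y = +130 mm, the crank at y = -130 mm; a small black camera (top 139 mm above the table) stands on a bracket at x = 225 mm, y = +130 mm and looks along -x at the plate.
- platter_axis (a point): Centre of the round steel plate's top, 68 mm above the table. Plate: 200 mm in diameter, 12 mm thick, nominally 3 kg (moment of inertia 0.015 kg m2, truly 0.75 to 1.35 times that). A felt drag shoe on a small hinged arm rubs on its rim: dry friction nominally 0.006 N m, but anywhere from 0.0025 to 0.0135 N m. The bearing adds 0.002 N m per rad/s.
- platter (a joint): Angle of the round plate in rad, growing anticlockwise seen from above, without limit (it keeps counting over the turns); 0 at the start. 12 turns a minute are 1.257 rad/s.
- crank_axis (a point): Point on the crank's vertical axis, 100 mm above the table. The plate follows the crank with a time constant of about 1 s. At a steady 12 turns a minute the crank turns 0.4 to 1.35 rad/s faster than the plate, depending on the drag. With the crank held still the plate is braked and stops in 0.6 to 3 s; a standing plate is not moved by crank speeds under 0.15 rad/s.
- knob_mid (a point): Point on the axis of the crank's black upright knob, 108 mm above the table, 50 mm from the crank axis. Knob: 26 mm in diameter, 60 mm tall, from 73 to 133 mm above the table; it spins freely on its pin, so the gripper may keep its yaw going round. Below it the flat aluminium crank arm, top 72 mm above the table. Where it stands round the axis differs at the start.
- house: Model house, loose on the middle of the plate: wooden foot 80 mm square, stone lower storey, white upper storey, stepped brown roof, 142 mm tall (top 210 mm above the table), 0.35 kg. Origin: centre of its underside. Its x axis points out of the door side (dark door with step and canopy, three windows in a row above). It turns with the plate; its first yaw differs.
- door (a point): The house's door: 30 mm from the house's axis along its x, 30 mm above its underside.
- lens (a point): Front of the camera's lens, at x = 178 mm, y = +130 mm in the base's frame, 113 mm above the table. The door faces it squarely when the house's x axis points the same way as the base's x axis.
- glue: Bystander: yellow glue bottle with a red cap, 56 mm in diameter and 190 mm tall. Origin: centre of its underside.
- sanding_block: Bystander: wooden sanding block, 110 by 50 by 30 mm. Origin: centre of its underside.
- brush: Bystander: flat paint brush lying on the table, about 200 mm long, 20 mm high, its x axis along it towards the bristles.
- parts_box: Bystander: open cardboard box, 160 by 130 by 70 mm. Origin: centre of its underside.
- crank (a joint): Angle of the crank arm relative to the plate's drive, in rad, anticlockwise positive: the slip of the fluid coupling between them (belt to the plate, 1 to 1). Its torque is 0.012 N m per rad/s of crank speed minus plate speed; crank and plate turn the same way, endlessly. Add the plate's angle to get the crank arm's angle in the base's frame (0 = knob towards the base's +x).

How it is judged:
On the way, in this order (a step that is already met when the one before it is completed fails the run):
1. the plate turns anticlockwise at 10 to 14 turns a minute for 6 s without a break (velocity of joint platter between 1.047 and 1.466 rad/s), for 6 s.
2. the plate stands still with the door facing the lens (velocity of joint platter between -0.05 and 0.05 rad/s and angle between the x axis of house and the x axis of base, either way round below 0.16 rad and horizontal distance between door and lens below 0.165 m), for 0.3 s.
At the end, for the whole second after the job is handed in: The plate is at rest (under 0.05 rad/s), the house upright in its middle (within 20 mm), its door facing the lens within 0.16 rad, the crank released (all of step 2 and horizontal distance between house and platter_axis below 0.02 m and angle between house's own z axis and vertical below 0.1 rad and linear speed of house below 0.02 m/s); the robot touches nothing.
It fails at once if the plate exceeds 20 turns a minute (velocity of joint platter above 2.094 rad/s or velocity of joint platter below -2.094 rad/s).
It fails at once if the robot touches the house (contact force between any of the fingers, the arm and house above 0.5 N).
It fails at once if the robot touches the plate (contact force between any of the fingers, the arm and platter_c0 above 0.5 N).
It fails at once if the house tips or shifts on the plate (angle between house's own z axis and vertical above 0.2 rad or horizontal distance between house and platter_axis above 0.03 m).
It fails at once if a bystander is moved (distance of any of glue, sanding_block, brush, parts_box from where it was at the start of the episode above 0.03 m).
It also fails if it takes over 64 s, if anything falls off the work surface, if the arm or the gripper's body presses on something with over 40 N, if the wrist force passes 120 N, or if a joint passes its speed limit or range.

## Working session

There is one attempt and no reset: what is moved stays moved. The work goes in short steps, Python scripts to look and compute and a tool call to move; the robot and the scene stay as the last step left them, time stands still between calls to the robot, and variables do not carry over. Pictures are saved under pics/ and viewed, about 8 in all and at most 12, crops included, and the job is handed in when it is done.

Besides the shell and the picture viewer there is one more tool, called after "Call:" by a JSON object that holds its "name" and its "arguments", one argument or row to a line. play_rows: Moves the arm, as the interface text tells. Its arguments: {"type":"object","properties":{"steps":{"type":"array"},"force":{"type":"number"}},"required":["steps"]}

```bash
mkdir -p pics; ls; cat > h.py <<'E'
import numpy as np,cv2
from station import ctrl
def snap(n,f=None):
    c=ctrl.camera(n)
    if f: cv2.imwrite('pics/'+f,c['frame'])
    return c
E
python3 - <<'E'
from h import *
for n in('scene','top'):
    c=snap(n,n+'0.png'); print(n,{k:v for k,v in c.items() if k!='frame'})
print(ctrl.get_obs())
E
```

```text
pics
scene {'fovy': 46.08081958369994, 'cx': 280.44640150459355, 'cy': 207.30451252192773, 'world_to_cam': array([[ 0.58681594,  0.80969944, -0.00582012, -0.34303408],
       [-0.5688948 ,  0.41739043,  0.70862116,  0.24519547],
       [ 0.57619941, -0.41251915,  0.70556515, -1.82093927],
       [ 0.        ,  0.        ,  0.        ,  1.        ]])}
top {'fovy': 42.0172160458824, 'cx': 277.1886540359405, 'cy': 203.2655942579176, 'world_to_cam': array([[ 0.00723183, -0.9996882 , -0.02389984,  0.04852051],
       [ 0.99227205,  0.00421345,  0.12400977, -0.5904899 ],
       [-0.12387041, -0.02461197,  0.99199313, -1.57960908],
       [ 0.        ,  0.        ,  0.        ,  1.        ]])}
{'time_s': 0.1, 'qpos': array([ 1.27642408e+00,  3.00401041e-01,  1.52150513e+00,  1.25746312e-05,
        1.32071163e+00, -6.66271887e-02]), 'joint_vel': array([-0.00029572, -0.00160415, -0.00154569,  0.00036482,  0.00066448,
       -0.00178794]), 'tau': array([ 1.18438802e-03, -5.32654703e+01, -3.53285944e+01,  7.09829642e-02,
        2.34662258e-02, -7.00404053e-05]), 'ee_pos': array([0.12412621, 0.53557112, 0.20495689]), 'eef_rot': array([-3.14151225e+00,  1.02205458e-03,  1.34304819e+00]), 'force': array([0.70043995, 0.88397404, 0.11149267]), 'moment': array([-0.0383316 ,  0.0003105 , -0.03547137]), 'grip_width': 0.09423326362247114}
```

View pics/scene0.png

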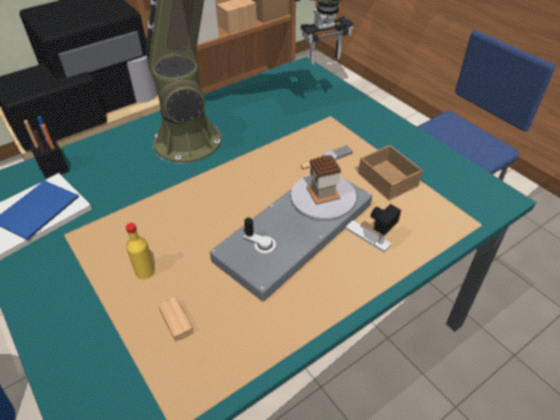

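View pics/top0.png

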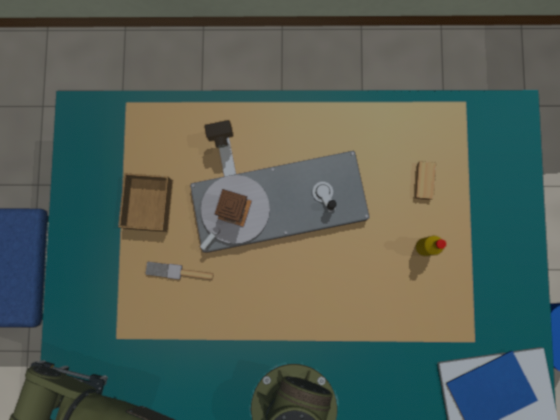

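Scene: grey base with plate, house and black camera. Top: base corners near (192,184), (355,152), (368,216), (203,251); crank hub (322,191), knob (332,204), plate (236,208), film camera (219,131). I'll enlarge both.

```bash
python3 - <<'E'
import cv2
a=cv2.imread('pics/top0.png')[115:260,180:380]; cv2.imwrite('pics/topc.png',cv2.resize(a,None,fx=4,fy=4,interpolation=cv2.INTER_CUBIC))
a=cv2.imread('pics/scene0.png')[140:300,200:420]; a=cv2.resize(a,None,fx=3.6,fy=3.6,interpolation=cv2.INTER_CUBIC);cv2.imwrite('pics/scenec.png',a)
E
```

```text
(no output)
```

View pics/topc.png

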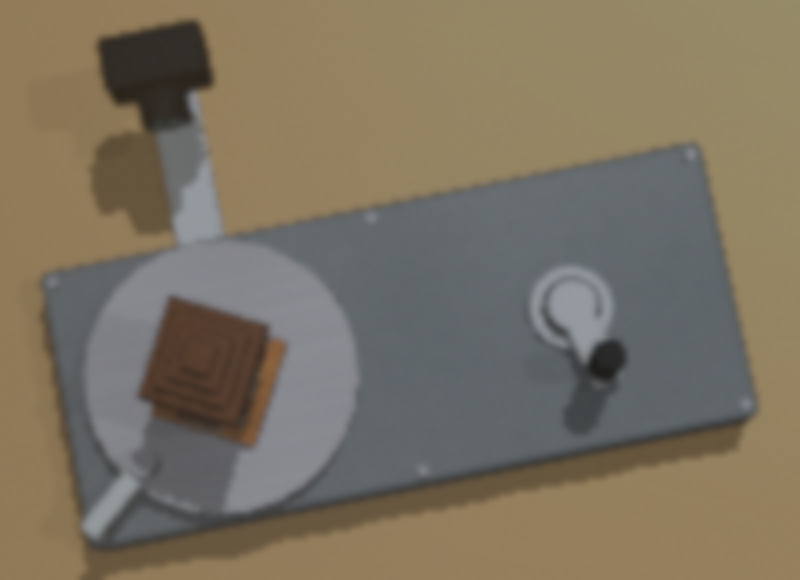

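View pics/scenec.png

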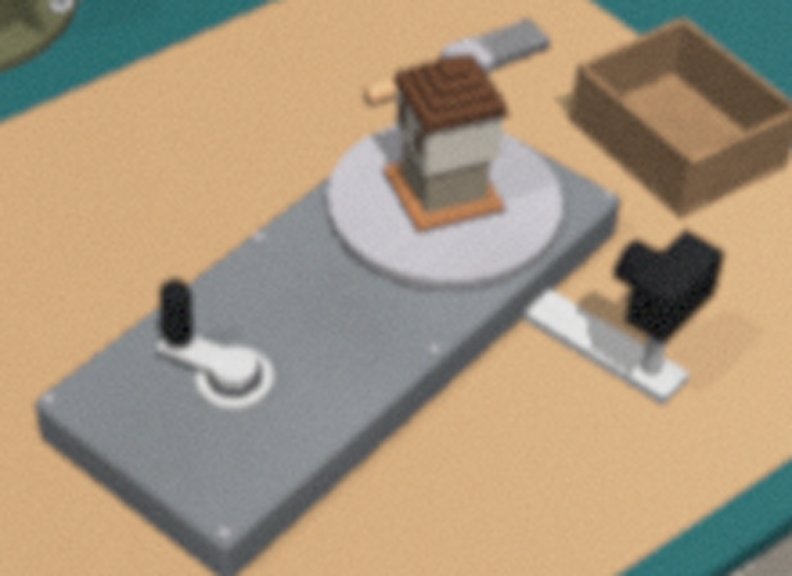

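```bash
cat >> h.py <<'E'
def proj(c,P,k=0.):
    P=np.atleast_2d(P).astype(float); f=210/np.tan(np.radians(c['fovy'])/2)
    q=P@c['world_to_cam'][:3,:3].T+c['world_to_cam'][:3,3]
    u=np.c_[q[:,0]/-q[:,2],-q[:,1]/-q[:,2]]; u=u*(1+k*(u**2).sum(1,keepdims=True))
    return u*f+[c['cx'],c['cy']]
def at_z(c,px,z,k=0.):
    from scipy.optimize import fsolve
    return fsolve(lambda p:(proj(c,[p[0],p[1],z],k)[0]-px),[.5,0.])
def TB(p,b):
    b=np.atleast_2d(b).astype(float);x,y,t=p;C,S=np.cos(t),np.sin(t)
    return np.c_[x+C*b[:,0]-S*b[:,1],y+S*b[:,0]+C*b[:,1],b[:,2]]
E
python3 - <<'E'
from h import *
from scipy.optimize import least_squares
T=ctrl.camera('top');S=ctrl.camera('scene')
cr=lambda l,f,o:(np.array(l,float)+.5)/f-.5+o
tp=cr([(44,275),(697,145),(756,412),(95,545),(222,377),(571,303),(208,124)],4,[180,115])[:6]
tb=[(.105,.25,.05),(.105,-.25,.05),(-.105,-.25,.05),(-.105,.25,.05),(0,.13,.068),(0,-.13,.078)]
sp=cr([(40,403),(618,200),(446,205),(234,368)],3.6,[200,140]); sb=[(-.105,-.25,.05),(.105,.25,.05),(0,.13,.066),(0,-.13,.075)]
def res(p,k=True):
    return np.r_[(proj(T,TB(p[:3],tb),p[3])-tp).ravel(),(proj(S,TB(p[:3],sb),p[4])-sp).ravel()]
for fr in (0,1):
    r=least_squares(lambda p:res(np.r_[p[:3],p[3:]*fr]),[.5,0,.2,0,0],loss='soft_l1'); print(r.x); print(r.fun.reshape(-1,2).round(1))
p=r.x[:3]
kt,ks=(r.x[3],r.x[4])
print('plate',TB(p,[0,.13,.068]),'crank',TB(p,[0,-.13,.1]))
# table edges straightness not needed
import scipy
for (u,v),z in (((606,358),.133),):
    q=at_z(T,cr([(u,v)],4,[180,115])[0],z,kt);print('knob',q,np.linalg.norm(q-TB(p,[0,-.13,.1])[0,:2]))
q=at_z(S,cr([(177,286)],3.6,[200,140])[0],.133,ks);print('knob S',q,np.linalg.norm(q-TB(p,[0,-.13,.1])[0,:2]))
for n,uv in dict(fr=(287,342),fb=(252,447)).items(): print(n,at_z(T,cr([uv],4,[180,115])[0],.076,kt))
print('roof',at_z(T,cr([(203,357)],4,[180,115])[0],.21,kt))
for n,uv in dict(sl=(385,170),sb=(418,224),sr=(503,205)).items(): print(n,at_z(S,cr([uv],3.6,[200,140])[0],.076,ks))
a=S['frame'][145:210,290:365]; cv2.imwrite('pics/house.png',cv2.resize(a,None,fx=8,fy=8,interpolation=cv2.INTER_CUBIC))
E
```

```text
[0.5980631 0.0453957 0.2092814 0.        0.       ]
[[-1.2 -0.7]
 [ 1.  -2.3]
 [ 2.   0.1]
 [-0.9  1.6]
 [ 0.2 -0.5]
 [ 0.9 -0.7]
 [-2.3 -0.3]
 [ 2.  -1.2]
 [-0.3 -2. ]
 [ 0.4 -1.7]]
[ 0.59843623  0.04563463  0.20523591 -0.6674985  -0.72651901]
[[ 0.4 -0.8]
 [-0.4 -1. ]
 [ 0.   0.1]
 [ 0.1  0.3]
 [ 0.3 -0.9]
 [ 0.6 -0.5]
 [-0.8 -1.4]
 [-0.1 -0.6]
 [-0.3 -1.8]
 [ 0.5 -1.9]]
plate [[0.57194248 0.17290631 0.068     ]] crank [[ 0.62492999 -0.08163705  0.1       ]]
knob [ 0.57647826 -0.10110235] 0.05221559433468287
knob S [ 0.57864234 -0.10208279] 0.050602124600267834
fr [0.59422082 0.12578364]
fb [0.5177371  0.15024929]
roof [0.56648158 0.17203281]
sl [0.52155539 0.14638501]
sb [0.59041274 0.12747695]
sr [0.61543261 0.2010093 ]
```

View pics/house.png

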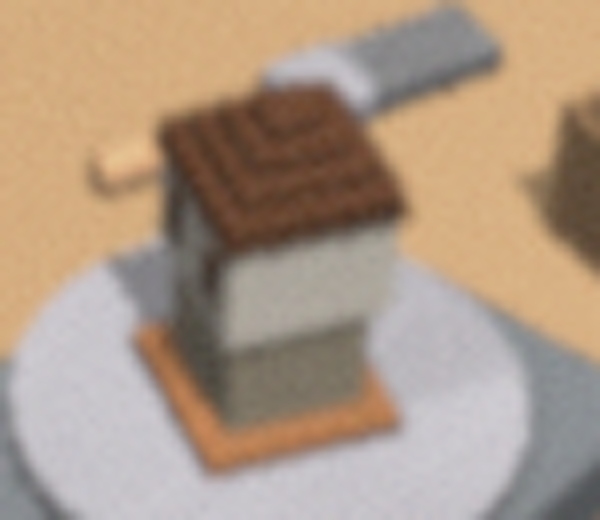

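Base: centre (0.598, 0.046), yaw 0.205; crank axis (0.625, -0.082). The knob radius comes out at 51 mm from both views, against 50 mm given. The lens has barrel distortion, which is fitted. The house shows blank and windowed side faces but no door yet, so I'll read that while it turns.

```bash
cat >> h.py <<'E'
from scipy.spatial.transform import Rotation as R
BASE=(.5984,.0456,.2052); CR=np.array([.6249,-.0816]); KT=-.667; KS=-.727
def shift(p):
    o=ctrl.get_obs(); return (R.from_euler('xyz',o['eef_rot']).inv().apply(np.array(p)-o['ee_pos'])*100).round(2)
E
python3 - <<'E'
from h import *
print(shift([.577,-.1015,.24]),shift([.124,.536,.25]))
E
```

```text
[-51.84  58.5   -3.46] [ 0.03 -0.02 -4.49]
```

Call:
{"name": "play_rows", "arguments": {
  "steps": [
    [[0,0,-4.5,0,0,0,0.7],[-3,3.4,-4.5,0,0,-0.1,0.7],[-6,6.8,-4.5,0,0,-0.2,0.7],[-9,10.2,-4.5,0,0,-0.3,0.7],[-12,13.5,-4.5,0,0,-0.4,0.7],[-15,16.9,-4.5,0,0,-0.4,0.7],[-18,20.3,-4.5,0,0,-0.4,0.7],[-21,23.7,-4.5,0,0,-0.4,0.7],[-24,27.1,-4.5,0,0,-0.4,0.7],[-27,30.5,-4.5,0,0,-0.4,0.7],[-30,33.8,-4.5,0,0,-0.4,0.7],[-33,37.2,-4.5,0,0,-0.4,0.7],[-36,40.6,-4.5,0,0,-0.4,0.7],[-39,44,-4.5,0,0,-0.4,0.7],[-42,47.4,-4.5,0,0,-0.4,0.7],[-45,50.8,-4.5,0,0,-0.4,0.7],[-48,54.2,-4.5,0,0,-0.4,0.7],[-51.8,58.5,-3.5,0,0,-0.4,0.7],[-51.8,58.5,-3.5,0,0,-0.4,0.7],[-51.8,58.5,-3.5,0,0,-0.4,0.7]]
  ]
}}

```text
time_s: 1.87
ee_pos: [0.5781, -0.1039, 0.2397]
eef_rot: [-3.141, 0.001, 1.742]
force: [-0.6, 0.9, 0.2]
grip_width: 0.0658
```

```bash
python3 - <<'E'
from h import *
o=ctrl.get_obs();print(o['time_s'],o['ee_pos'],o['eef_rot'],o['qpos'],o['force'])
print(shift([.577,-.1015,.089]))
a=snap('scene')['frame'][100:300,160:420];b=snap('top')['frame'][115:315,180:380]
cv2.imwrite('pics/ap.png',cv2.resize(np.hstack([a,b]),(0,0),fx=1.7,fy=1.7,interpolation=cv2.INTER_CUBIC))
E
```

```text
1.8667 [ 0.57805158 -0.10385651  0.23965513] [-3.14071465e+00  5.71422722e-04  1.74181623e+00] [-2.39724877e-01  3.61584626e-01  1.36005020e+00 -8.84440338e-04
  1.42053470e+00 -1.98140820e+00] [-0.57763234  0.85686531  0.15674108]
[ 0.26 -0.05 15.07]
```

View pics/ap.png

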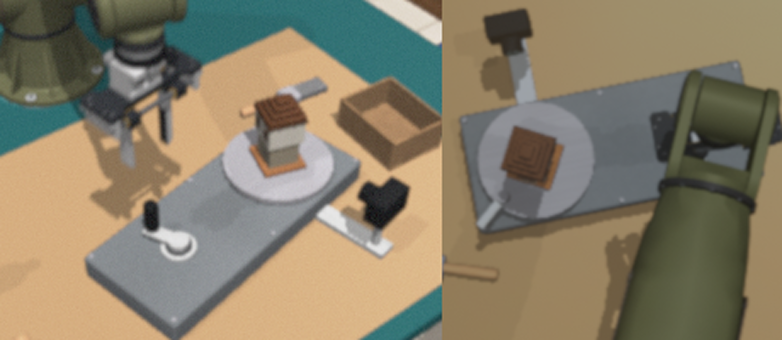

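Gripper is centred over the knob: fingertips at (128,165) and (168,140), knob at (150,215). The house is visible in both views. Descend and grip.

Call:
{"name": "play_rows", "arguments": {
  "steps": [
    [[0.2,0,3,0,0,0,0.7],[0.2,0,6,0,0,0,0.7],[0.2,0,8.5,0,0,0,0.7],[0.2,0,11,0,0,0,0.7],[0.2,0,13,0,0,0,0.7],[0.2,0,14.5,0,0,0,0.7],[0.2,0,15,0,0,0,0.7],[0.2,0,15,0,0,0,0.5],[0.2,0,15,0,0,0,0.3],[0.2,0,15,0,0,0,0.2],[0.2,0,15,0,0,0,0.2],[0.2,0,15,0,0,0,0.2],[0.2,0,15,0,0,0,0.2],[0.2,0,15,0,0,0,0.2]]
  ],
  "force": 12
}}

```text
time_s: 3.13
ee_pos: [0.5774, -0.1027, 0.0888]
eef_rot: [-3.139, 0.0, 1.739]
force: [-0.6, 0.4, 1.9]
grip_width: 0.0259
```

```bash
cat >> h.py <<'E'
def foot(c,k):
    "orange foot corners etc: roof polygon angle mod 90 in world, from a picture of the top camera"
    hsv=cv2.cvtColor(cv2.GaussianBlur(c['frame'],(3,3),0),cv2.COLOR_BGR2HSV)
    return hsv
def circ(ph0,w0,w1,n=20,r=.05,z=.089,g=.2,lead=0.,cr=None):
    "rows round the crank from phase ph0, speed ramping w0->w1"
    o=ctrl.get_obs();Q=R.from_euler('xyz',o['eef_rot']).inv();ph=ph0;cr=CR if cr is None else cr;out=[]
    for i in range(n):
        ph+=(w0+(w1-w0)*(i+1)/n)/12
        s=Q.apply(np.r_[cr+r*np.array([np.cos(ph),np.sin(ph)]),z]-o['ee_pos'])*100
        out.append([round(float(s[0]),2),round(float(s[1]),2),round(float(s[2]),1),0,0,0,g])
    print('end phase',ph); print(str(out)); return ph
def st(cr=None):
    o=ctrl.get_obs();d=o['ee_pos'][:2]-(CR if cr is None else cr)
    print('t',round(o['time_s'],3),'pos',o['ee_pos'].round(4),'r',np.hypot(*d).round(4),'ph',np.arctan2(d[1],d[0]).round(3),'F',o['force'].round(1),'w',o['grip_width'].round(4),'yaw',o['eef_rot'].round(3),'q6',o['qpos'][5].round(2))
E
python3 - <<'E'
from h import *
st()
c=snap('top')
np.set_printoptions(linewidth=200)
# colour samples of roof, foot, plate, shadow
for n,(u,v) in dict(roof=(231,204),roof2=(236,197),foot=(248,210),foot2=(240,225),plate=(255,190),base=(290,200),shadow=(232,233),arm=(209,238)).items(): print(n,c['frame'][v,u],cv2.cvtColor(c['frame'][v:v+1,u:u+1],cv2.COLOR_BGR2HSV)[0,0])
E
```

```text
Traceback (most recent call last):
  File "h.py", line 36, in st
    print('t',round(o['time_s'],3),'pos',o['ee_pos'].round(4),'r',np.hypot(*d).round(4),'ph',np.arctan2(d[1],d[0]).round(3),'F',o['force'].round(1),'w',o['grip_width'].round(4),'yaw',o['eef_rot'].round(3),'q6',o['qpos'][5].round(2))
                                                                                                                                                        ^^^^^^^^^^^^^^^^^^^^^
AttributeError: 'float' object has no attribute 'round'
```

```bash
sed -i "s/o\['grip_width'\].round(4)/round(o['grip_width'],4)/" h.py
cat >> h.py <<'E'
PL=TB(BASE,[0,.13,.068])[0]
def sqr(yaw,h,z,ctr): 
    a=yaw+np.pi/4+np.arange(4)*np.pi/2; return np.c_[ctr[0]+h*2**.5*np.cos(a),ctr[1]+h*2**.5*np.sin(a),np.full(4,z)]
def mask(c,k):
    u0,v0=(proj(c,PL+[0,0,.05],k)[0]-34).astype(int)
    hsv=cv2.cvtColor(cv2.GaussianBlur(c['frame'],(3,3),0),cv2.COLOR_BGR2HSV)[v0:v0+68,u0:u0+68].astype(int)
    m=((hsv[...,1]>95)&((hsv[...,0]<18)|(hsv[...,0]>170))).astype(np.uint8)
    return m,(u0,v0)
def model(c,k,yaw,ctr,off,eh=.034,ez=(.172,.182),th=.008):
    im=np.zeros((68*4,68*4),np.uint8)
    for sq in ([sqr(yaw,.04,z,ctr) for z in (.068,.076)],[sqr(yaw,eh,ez[0],ctr),sqr(yaw,eh,ez[1],ctr),sqr(yaw,th,.21,ctr)]):
        P=((proj(c,np.vstack(sq),k)-off+.5)*4-.5)
        cv2.fillConvexPoly(im,cv2.convexHull(P.round().astype(np.int32)),1)
    return cv2.resize(im.astype(np.float32),(68,68),interpolation=cv2.INTER_AREA)
def yaw90(cs,ctr=None,near=None,**kw):
    ctr=PL[:2] if ctr is None else ctr; ms=[(c,k,)+mask(c,k) for c,k in cs]
    def err(y): return sum(np.abs(model(c,k,y,ctr,o,**kw)-m).sum()/m.sum() for c,k,m,o in ms)
    ys=np.arange(0,np.pi/2,.02); e=np.array([err(y) for y in ys]); i=e.argmin()
    ys2=ys[i]+np.arange(-.04,.041,.005); e2=np.array([err(y) for y in ys2]); 
    return float((ys2*(e2<e2.min()*1.03)).sum()/(e2<e2.min()*1.03).sum()), float(e2.min()), float(np.sort(e)[len(e)//2])
E
python3 - <<'E'
from h import *
st()
T=snap('top');S=snap('scene')
for nm,c,k in (('top',T,KT),('scene',S,KS)):
    for ctr in (PL[:2],PL[:2]+[-.003,0],PL[:2]+[.003,0],PL[:2]+[0,.003],PL[:2]+[0,-.003]):print(nm,mask(c,k)[0].sum(),yaw90([(c,k)],ctr))
for eh in (.03,.032,.034,.036,.038,.040):
    for ez in (.16,.17,.18): print(eh,ez,yaw90([(T,KT),(S,KS)],eh=eh,ez=(ez,ez+.01)))
m,o=mask(T,KT);f=T['frame'][o[1]:o[1]+68,o[0]:o[0]+68]
m2,o2=mask(S,KS);f2=S['frame'][o2[1]:o2[1]+68,o2[0]:o2[0]+68]
g=lambda m:cv2.cvtColor((m*255).astype(np.uint8),cv2.COLOR_GRAY2BGR)
Y=-.31+np.pi/2
cv2.imwrite('pics/mask.png',cv2.resize(np.vstack([np.hstack([f,g(m),g(model(T,KT,Y,PL[:2],o))]),np.hstack([f2,g(m2),g(model(S,KS,Y,PL[:2],o2))])]),None,fx=3.5,fy=3.5,interpolation=cv2.INTER_CUBIC))
E
```

```text
t 3.133 pos [ 0.5774 -0.1027  0.0888] r 0.0519 ph -2.724 F [-0.6  0.4  1.9] w 0.0259 yaw [-3.139  0.     1.739] q6 -1.98
top 743 (1.26, 0.25336473755047106, 0.3623822341857335)
top 743 (1.2625, 0.2273721399730821, 0.3452220726783311)
top 743 (1.138125, 0.29147039030955585, 0.389300134589502)
top 743 (1.2415625000000001, 0.23982166890982504, 0.35169919246298786)
top 743 (1.1624999999999999, 0.30299461641991926, 0.39527254374158816)
scene 1760 (1.2400000000000002, 0.95625, 0.9840198863636364)
scene 1760 (1.3, 0.9443181818181818, 0.9717329545454545)
scene 1760 (1.26, 0.9720880681818181, 0.997372159090909)
scene 1760 (1.32, 0.9444247159090909, 0.9759232954545455)
scene 1760 (1.18, 0.9766335227272728, 0.9963778409090909)
0.03 0.16 (1.2400000000000002, 1.246231971889147, 1.3763038358008075)
0.03 0.17 (1.2, 1.18008950010706, 1.3265101649486113)
0.03 0.18 (1.2, 1.1456376942371223, 1.3077095505016518)
0.032 0.16 (1.1400000000000001, 1.2440464219075005, 1.3835716211152578)
0.032 0.17 (1.2400000000000002, 1.1876377439434724, 1.336807886868347)
0.032 0.18 (1.2400000000000002, 1.1574104043038052, 1.3126607809249968)
0.034 0.16 (1.2400000000000002, 1.267934385705983, 1.3975567417105101)
0.034 0.17 (1.2400000000000002, 1.2152862799002815, 1.355632828750153)
0.034 0.18 (1.2400000000000002, 1.1969246107610425, 1.3257400510828337)
0.036 0.16 (1.2, 1.3106156991771687, 1.4151612015171906)
0.036 0.17 (1.2400000000000002, 1.2746502871497616, 1.3814476305365226)
0.036 0.18 (1.2400000000000002, 1.2496049301052246, 1.3586803059617032)
0.038 0.16 (1.18, 1.3661424717820874, 1.4556927153432033)
0.038 0.17 (1.26, 1.3333420638076594, 1.4245238227242139)
0.038 0.18 (1.2, 1.3152123417043926, 1.4033709986388108)
0.04 0.16 (1.26, 1.4365776604368041, 1.5133193900648478)
0.04 0.17 (1.2400000000000002, 1.4012679898751987, 1.482467040866267)
0.04 0.18 (1.3, 1.3851659522971982, 1.4674716387036584)
```

View pics/mask.png

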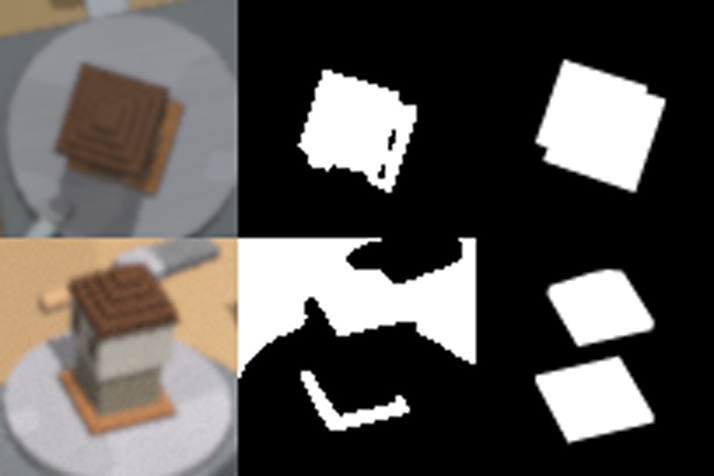

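Grip is confirmed (25.9 mm wide). The top-view mask fits the house square well, giving 1.26 rad mod 90°, against -0.31 by hand. The scene mask is unusable because of the mat colour. I'll refine the crank centre by 1.5 mm and start turning.

```bash
cat >> h.py <<'E'
CR=np.array([.6235,-.0822]); HC=PL[:2]+[-.002,.002]
import json,os
def look(tag):
    o=ctrl.get_obs(); c=snap('top'); y=yaw90([(c,KT)],HC,eh=.032)
    s=snap('scene')['frame'][140:215,285:370]; cv2.imwrite(f'pics/s_{tag}.png',cv2.resize(s,None,fx=3,fy=3,interpolation=cv2.INTER_CUBIC))
    open('log.txt','a').write(f"{o['time_s']:.3f} {y[0]:.3f} {tag}\n"); print('t %.3f yaw90 %.3f err %.2f/%.2f'%((o['time_s'],)+y))
E
python3 - <<'E'
from h import *
st(); look('00'); circ(-2.724,0,1.2,10)
E
```

```text
t 3.233 pos [ 0.5774 -0.1027  0.0887] r 0.0504 ph -2.724 F [-1.5  0.1  3.1] w 0.0261 yaw [-3.139  0.     1.739] q6 -1.98
t 3.233 yaw90 1.267 err 0.17/0.32
end phase -2.174000000000001
[[-0.03, 0.05, -0.0, 0, 0, 0, 0.2], [-0.13, 0.08, -0.0, 0, 0, 0, 0.2], [-0.27, 0.12, -0.0, 0, 0, 0, 0.2], [-0.46, 0.19, -0.0, 0, 0, 0, 0.2], [-0.69, 0.28, -0.0, 0, 0, 0, 0.2], [-0.97, 0.4, -0.0, 0, 0, 0, 0.2], [-1.28, 0.57, -0.0, 0, 0, 0, 0.2], [-1.61, 0.78, -0.0, 0, 0, 0, 0.2], [-1.97, 1.06, -0.0, 0, 0, 0, 0.2], [-2.34, 1.4, -0.0, 0, 0, 0, 0.2]]
```

Call:
{"name": "play_rows", "arguments": {
  "steps": [
    [[-0.03,0.05,0,0,0,0,0.2],[-0.13,0.08,0,0,0,0,0.2],[-0.27,0.12,0,0,0,0,0.2],[-0.46,0.19,0,0,0,0,0.2],[-0.69,0.28,0,0,0,0,0.2],[-0.97,0.4,0,0,0,0,0.2],[-1.28,0.57,0,0,0,0,0.2],[-1.61,0.78,0,0,0,0,0.2],[-1.97,1.06,0,0,0,0,0.2],[-2.34,1.4,0,0,0,0,0.2]]
  ]
}}

```text
time_s: 4.17
ee_pos: [0.5956, -0.1238, 0.0888]
eef_rot: [-3.14, 0.0, 1.739]
force: [-1.1, -2.1, 2.7]
grip_width: 0.0258
```

```bash
python3 - <<'E'
from h import *
st(); look('01'); st(); circ(-2.174,1.2,1.9,20)
E
```

```text
t 4.167 pos [ 0.5956 -0.1238  0.0888] r 0.0501 ph -2.161 F [-1.1 -2.1  2.7] w 0.0258 yaw [-3.14   0.     1.739] q6 -2.0
t 4.167 yaw90 1.283 err 0.16/0.30
t 4.267 pos [ 0.5959 -0.1239  0.0887] r 0.05 ph -2.156 F [-2.2 -2.8  4.8] w 0.0258 yaw [-3.14   0.     1.739] q6 -2.0
end phase 0.4384999999999999
[[-0.27, 0.32, -0.0, 0, 0, 0, 0.2], [-0.58, 0.76, -0.0, 0, 0, 0, 0.2], [-0.84, 1.23, -0.0, 0, 0, 0, 0.2], [-1.06, 1.75, -0.0, 0, 0, 0, 0.2], [-1.22, 2.3, -0.0, 0, 0, 0, 0.2], [-1.32, 2.87, -0.0, 0, 0, 0, 0.2], [-1.35, 3.48, -0.0, 0, 0, 0, 0.2], [-1.31, 4.09, -0.0, 0, 0, 0, 0.2], [-1.18, 4.71, -0.0, 0, 0, 0, 0.2], [-0.98, 5.32, -0.0, 0, 0, 0, 0.2], [-0.69, 5.91, -0.0, 0, 0, 0, 0.2], [-0.31, 6.47, -0.0, 0, 0, 0, 0.2], [0.14, 6.99, -0.0, 0, 0, 0, 0.2], [0.68, 7.45, -0.0, 0, 0, 0, 0.2], [1.29, 7.83, -0.0, 0, 0, 0, 0.2], [1.95, 8.13, -0.0, 0, 0, 0, 0.2], [2.67, 8.33, -0.0, 0, 0, 0, 0.2], [3.43, 8.42, -0.0, 0, 0, 0, 0.2], [4.21, 8.39, -0.0, 0, 0, 0, 0.2], [4.98, 8.24, -0.0, 0, 0, 0, 0.2]]
```

Tracking is tight and forces are a few N. Continuing the spin-up.

Call:
{"name": "play_rows", "arguments": {
  "steps": [
    [[-0.3,0.3,0,0,0,0,0.2],[-0.6,0.8,0,0,0,0,0.2],[-0.8,1.2,0,0,0,0,0.2],[-1.1,1.8,0,0,0,0,0.2],[-1.2,2.3,0,0,0,0,0.2],[-1.3,2.9,0,0,0,0,0.2],[-1.4,3.5,0,0,0,0,0.2],[-1.3,4.1,0,0,0,0,0.2],[-1.2,4.7,0,0,0,0,0.2],[-1,5.3,0,0,0,0,0.2],[-0.7,5.9,0,0,0,0,0.2],[-0.3,6.5,0,0,0,0,0.2],[0.1,7,0,0,0,0,0.2],[0.7,7.4,0,0,0,0,0.2],[1.3,7.8,0,0,0,0,0.2],[2,8.1,0,0,0,0,0.2],[2.7,8.3,0,0,0,0,0.2],[3.4,8.4,0,0,0,0,0.2],[4.2,8.4,0,0,0,0,0.2],[5,8.2,0,0,0,0,0.2]]
  ]
}}

```text
time_s: 5.93
ee_pos: [0.6684, -0.0601, 0.0886]
eef_rot: [-3.14, 0.001, 1.739]
force: [-0.1, 0.2, 4.2]
grip_width: 0.0256
```

```bash
python3 - <<'E'
from h import *
st(); look('02'); circ(.4385,1.9,1.9,12)
E
```

```text
t 5.933 pos [ 0.6684 -0.0601  0.0886] r 0.05 ph 0.457 F [-0.1  0.2  4.2] w 0.0256 yaw [-3.140e+00  1.000e-03  1.739e+00] q6 -1.88
t 5.933 yaw90 0.463 err 0.23/0.40
end phase 2.338499999999999
[[0.59, -0.22, -0.0, 0, 0, 0, 0.2], [1.28, -0.6, -0.0, 0, 0, 0, 0.2], [1.9, -1.09, -0.0, 0, 0, 0, 0.2], [2.44, -1.67, -0.0, 0, 0, 0, 0.2], [2.88, -2.33, -0.0, 0, 0, 0, 0.2], [3.21, -3.05, -0.0, 0, 0, 0, 0.2], [3.42, -3.81, -0.0, 0, 0, 0, 0.2], [3.51, -4.59, -0.0, 0, 0, 0, 0.2], [3.48, -5.38, -0.0, 0, 0, 0, 0.2], [3.32, -6.16, -0.0, 0, 0, 0, 0.2], [3.04, -6.9, -0.0, 0, 0, 0, 0.2], [2.65, -7.59, -0.0, 0, 0, 0, 0.2]]
```

Call:
{"name": "play_rows", "arguments": {
  "steps": [
    [[0.6,-0.2,0,0,0,0,0.2],[1.3,-0.6,0,0,0,0,0.2],[1.9,-1.1,0,0,0,0,0.2],[2.4,-1.7,0,0,0,0,0.2],[2.9,-2.3,0,0,0,0,0.2],[3.2,-3,0,0,0,0,0.2],[3.4,-3.8,0,0,0,0,0.2],[3.5,-4.6,0,0,0,0,0.2],[3.5,-5.4,0,0,0,0,0.2],[3.3,-6.2,0,0,0,0,0.2],[3,-6.9,0,0,0,0,0.2],[2.6,-7.6,0,0,0,0,0.2]]
  ]
}}

```text
time_s: 7.03
ee_pos: [0.5877, -0.0467, 0.0888]
eef_rot: [-3.14, -0.0, 1.74]
force: [-1.6, 2.8, 3.5]
grip_width: 0.0257
```

```bash
python3 - <<'E'
from h import *
st(); look('03'); circ(2.3385,1.9,1.9,12)
E
```

```text
t 7.033 pos [ 0.5877 -0.0467  0.0888] r 0.0504 ph 2.359 F [-1.6  2.8  3.5] w 0.0257 yaw [-3.14 -0.    1.74] q6 -1.88
t 7.033 yaw90 1.422 err 0.16/0.31
end phase 4.238499999999998
[[-0.42, -0.47, -0.0, 0, 0, 0, 0.2], [-1.01, -1.0, -0.0, 0, 0, 0, 0.2], [-1.67, -1.43, -0.0, 0, 0, 0, 0.2], [-2.39, -1.75, -0.0, 0, 0, 0, 0.2], [-3.16, -1.96, -0.0, 0, 0, 0, 0.2], [-3.94, -2.04, -0.0, 0, 0, 0, 0.2], [-4.73, -1.99, -0.0, 0, 0, 0, 0.2], [-5.51, -1.82, -0.0, 0, 0, 0, 0.2], [-6.24, -1.53, -0.0, 0, 0, 0, 0.2], [-6.92, -1.13, -0.0, 0, 0, 0, 0.2], [-7.53, -0.63, -0.0, 0, 0, 0, 0.2], [-8.06, -0.03, -0.0, 0, 0, 0, 0.2]]
```

Call:
{"name": "play_rows", "arguments": {
  "steps": [
    [[-0.4,-0.5,0,0,0,0,0.2],[-1,-1,0,0,0,0,0.2],[-1.7,-1.4,0,0,0,0,0.2],[-2.4,-1.8,0,0,0,0,0.2],[-3.2,-2,0,0,0,0,0.2],[-3.9,-2,0,0,0,0,0.2],[-4.7,-2,0,0,0,0,0.2],[-5.5,-1.8,0,0,0,0,0.2],[-6.2,-1.5,0,0,0,0,0.2],[-6.9,-1.1,0,0,0,0,0.2],[-7.5,-0.6,0,0,0,0,0.2],[-8.1,0,0,0,0,0,0.2]]
  ]
}}

```text
time_s: 8.13
ee_pos: [0.6019, -0.1275, 0.0887]
eef_rot: [-3.139, -0.001, 1.739]
force: [0.9, 3.0, 1.3]
grip_width: 0.026
```

```bash
cat >> h.py <<'E'
from scipy.optimize import least_squares
# crank segments: (t0, w0, w1, n rows)
def sim(I,D,y0,segs,ts,dt=1/240):
    t=3.2;w=0.;y=y0;out=[];ts=list(ts);tr=[]
    T=max(ts)+1e-6
    while t<T+dt:
        while ts and t>=ts[0]-1e-6: out.append(y);ts.pop(0)
        wc=0.
        for a,w0,w1,n in segs:
            if a<=t<a+n/12: wc=w0+(w1-w0)*(t-a)*12/n
        tq=.012*(wc-w)-.002*w
        if w>0 or tq>D: w=max(0.,w+(tq-D)/I*dt)
        y+=w*dt;t+=dt;tr.append((t,w,y))
    return np.array(out),np.array(tr)
def fit(segs,tn=None):
    L=[l.split() for l in open('log.txt')];t=np.array([float(l[0]) for l in L]);m=np.array([float(l[1]) for l in L])
    def res(p):
        e=sim(p[0],p[1],p[2],segs,t)[0]-m; e=(e+np.pi/4)%(np.pi/2)-np.pi/4
        return np.r_[e/.03,(p[0]-.0155)/.003]
    b=min((least_squares(res,[.0155,D,1.26],diff_step=.01,x_scale=[.003,.003,.05]) for D in (.004,.007,.010)),key=lambda r:r.cost)
    y,tr=sim(*b.x,segs,t); print('I,D,y0',b.x.round(5),'res',(b.fun*.03).round(3),'w now',tr[-1,1].round(3),'yaw',y[-1].round(3)); return b.x
E
cat > segs.json <<'E'
[[3.333,0,1.2,10],[4.267,1.2,1.9,20],[6.033,1.9,1.9,12],[7.133,1.9,1.9,12]]
E
python3 - <<'E'
from h import *
st(); look('04'); I,D,y=fit(json.load(open('segs.json')));print('crank for 1.257:',1.257+(.002*1.257+D)/.012)
E
```

```text
t 8.133 pos [ 0.6019 -0.1275  0.0887] r 0.0502 ph -2.016 F [0.9 3.  1.3] w 0.026 yaw [-3.139e+00 -1.000e-03  1.739e+00] q6 -2.01
t 8.133 yaw90 0.885 err 0.25/0.40
I,D,y0 [0.01386 0.00631 1.26825] res [ 0.001  0.005  0.001 -0.021  0.014 -0.016] w now 1.055 yaw 4.04
crank for 1.257: 1.9926195945422838
```

```bash
cat >> h.py <<'E'
def look1(tag):
    o=ctrl.get_obs(); c=snap('top'); y=yaw90([(c,KT)],HC,eh=.032)
    open('log.txt','a').write(f"{o['time_s']:.3f} {y[0]:.3f} {tag}\n"); print('t %.3f yaw90 %.3f err %.2f/%.2f'%((o['time_s'],)+y))
def circ1(*a,**k):
    import io,contextlib
    b=io.StringIO()
    with contextlib.redirect_stdout(b): ph=circ(*a,**k)
    L=eval(b.getvalue().split('\n')[1]); print('end phase',round(ph,4)); print([[round(r[0],1)+0,round(r[1],1)+0,0,0,0,0,r[6]] for r in L])
E
python3 - <<'E'
from h import *
st(); circ1(4.2385,2.1,2.1,20)
E
```

```text
t 8.233 pos [ 0.6022 -0.1275  0.0886] r 0.05 ph -2.01 F [ 0.  -0.9  5.3] w 0.0256 yaw [-3.14  -0.     1.739] q6 -2.01
end phase 7.7385
[[-0.4, 0.6, 0, 0, 0, 0, 0.2], [-0.7, 1.4, 0, 0, 0, 0, 0.2], [-0.9, 2.3, 0, 0, 0, 0, 0.2], [-0.9, 3.1, 0, 0, 0, 0, 0.2], [-0.8, 4.0, 0, 0, 0, 0, 0.2], [-0.5, 4.8, 0, 0, 0, 0, 0.2], [-0.1, 5.6, 0, 0, 0, 0, 0.2], [0.5, 6.3, 0, 0, 0, 0, 0.2], [1.1, 6.9, 0, 0, 0, 0, 0.2], [1.9, 7.3, 0, 0, 0, 0, 0.2], [2.7, 7.7, 0, 0, 0, 0, 0.2], [3.5, 7.8, 0, 0, 0, 0, 0.2], [4.4, 7.8, 0, 0, 0, 0, 0.2], [5.3, 7.7, 0, 0, 0, 0, 0.2], [6.1, 7.4, 0, 0, 0, 0, 0.2], [6.9, 7.0, 0, 0, 0, 0, 0.2], [7.6, 6.5, 0, 0, 0, 0, 0.2], [8.1, 5.8, 0, 0, 0, 0, 0.2], [8.6, 5.1, 0, 0, 0, 0, 0.2], [8.9, 4.3, 0, 0, 0, 0, 0.2]]
```

Call:
{"name": "play_rows", "arguments": {
  "steps": [
    [[-0.4,0.6,0,0,0,0,0.2],[-0.7,1.4,0,0,0,0,0.2],[-0.9,2.3,0,0,0,0,0.2],[-0.9,3.1,0,0,0,0,0.2],[-0.8,4.0,0,0,0,0,0.2],[-0.5,4.8,0,0,0,0,0.2],[-0.1,5.6,0,0,0,0,0.2],[0.5,6.3,0,0,0,0,0.2],[1.1,6.9,0,0,0,0,0.2],[1.9,7.3,0,0,0,0,0.2],[2.7,7.7,0,0,0,0,0.2],[3.5,7.8,0,0,0,0,0.2],[4.4,7.8,0,0,0,0,0.2],[5.3,7.7,0,0,0,0,0.2],[6.1,7.4,0,0,0,0,0.2],[6.9,7.0,0,0,0,0,0.2],[7.6,6.5,0,0,0,0,0.2],[8.1,5.8,0,0,0,0,0.2],[8.6,5.1,0,0,0,0,0.2],[8.9,4.3,0,0,0,0,0.2]]
  ]
}}

```text
time_s: 9.9
ee_pos: [0.6289, -0.032, 0.0887]
eef_rot: [-3.14, -0.0, 1.739]
force: [0.1, -2.1, 2.1]
grip_width: 0.0255
```

```bash
echo '[[3.333,0,1.2,10],[4.267,1.2,1.9,20],[6.033,1.9,1.9,12],[7.133,1.9,1.9,12],[8.233,2.1,2.1,20]]' > segs.json
python3 - <<'E'
from h import *
st(); look1('05'); fit(json.load(open('segs.json'))); st(); circ1(7.7385,2.05,2.05,20)
E
```

```text
t 9.9 pos [ 0.6289 -0.032   0.0887] r 0.0504 ph 1.464 F [ 0.1 -2.1  2.1] w 0.0255 yaw [-3.14  -0.     1.739] q6 -1.85
t 9.900 yaw90 1.321 err 0.17/0.27
I,D,y0 [0.01372 0.00636 1.26837] res [ 0.001  0.005  0.001 -0.021  0.012  0.001 -0.018] w now 1.253 yaw 6.034
t 9.95 pos [ 0.6278 -0.032   0.0886] r 0.0504 ph 1.485 F [-2.2 -0.1  3.8] w 0.0255 yaw [-3.139 -0.     1.739] q6 -1.85
end phase 11.1552
[[0.1, -0.7, 0, 0, 0, 0, 0.2], [0.1, -1.6, 0, 0, 0, 0, 0.2], [0.0, -2.4, 0, 0, 0, 0, 0.2], [-0.3, -3.2, 0, 0, 0, 0, 0.2], [-0.7, -4.0, 0, 0, 0, 0, 0.2], [-1.2, -4.6, 0, 0, 0, 0, 0.2], [-1.8, -5.2, 0, 0, 0, 0, 0.2], [-2.5, -5.7, 0, 0, 0, 0, 0.2], [-3.3, -6.0, 0, 0, 0, 0, 0.2], [-4.2, -6.2, 0, 0, 0, 0, 0.2], [-5.0, -6.3, 0, 0, 0, 0, 0.2], [-5.8, -6.2, 0, 0, 0, 0, 0.2], [-6.7, -5.9, 0, 0, 0, 0, 0.2], [-7.4, -5.6, 0, 0, 0, 0, 0.2], [-8.1, -5.1, 0, 0, 0, 0, 0.2], [-8.7, -4.5, 0, 0, 0, 0, 0.2], [-9.2, -3.8, 0, 0, 0, 0, 0.2], [-9.6, -3.0, 0, 0, 0, 0, 0.2], [-9.8, -2.2, 0, 0, 0, 0, 0.2], [-9.9, -1.3, 0, 0, 0, 0, 0.2]]
```

The model predicts well: the plate is at 1.25 rad/s. Holding.

Call:
{"name": "play_rows", "arguments": {
  "steps": [
    [[0.1,-0.7,0,0,0,0,0.2],[0.1,-1.6,0,0,0,0,0.2],[0.0,-2.4,0,0,0,0,0.2],[-0.3,-3.2,0,0,0,0,0.2],[-0.7,-4.0,0,0,0,0,0.2],[-1.2,-4.6,0,0,0,0,0.2],[-1.8,-5.2,0,0,0,0,0.2],[-2.5,-5.7,0,0,0,0,0.2],[-3.3,-6.0,0,0,0,0,0.2],[-4.2,-6.2,0,0,0,0,0.2],[-5.0,-6.3,0,0,0,0,0.2],[-5.8,-6.2,0,0,0,0,0.2],[-6.7,-5.9,0,0,0,0,0.2],[-7.4,-5.6,0,0,0,0,0.2],[-8.1,-5.1,0,0,0,0,0.2],[-8.7,-4.5,0,0,0,0,0.2],[-9.2,-3.8,0,0,0,0,0.2],[-9.6,-3.0,0,0,0,0,0.2],[-9.8,-2.2,0,0,0,0,0.2],[-9.9,-1.3,0,0,0,0,0.2]]
  ]
}}

```text
time_s: 11.62
ee_pos: [0.6324, -0.1315, 0.0885]
eef_rot: [-3.139, -0.001, 1.74]
force: [-1.2, 5.9, 2.7]
grip_width: 0.0259
```

```bash
echo '[[3.333,0,1.2,10],[4.267,1.2,1.9,20],[6.033,1.9,1.9,12],[7.133,1.9,1.9,12],[8.233,2.1,2.1,20],[9.95,2.05,2.05,20]]' > segs.json
python3 - <<'E'
from h import *
st(); look('06'); fit(json.load(open('segs.json'))); circ1(11.1552,2.08,2.08,20)
E
```

```text
t 11.617 pos [ 0.6324 -0.1315  0.0885] r 0.0501 ph -1.392 F [-1.2  5.9  2.7] w 0.0259 yaw [-3.139e+00 -1.000e-03  1.740e+00] q6 -2.0
t 11.617 yaw90 0.369 err 0.23/0.39
I,D,y0 [0.01471 0.00609 1.26958] res [ 0.003  0.007 -0.003 -0.027  0.014  0.019 -0.011 -0.008] w now 1.288 yaw 8.212
end phase 14.6219
[[0.1, 0.7, 0, 0, 0, 0, 0.2], [0.3, 1.6, 0, 0, 0, 0, 0.2], [0.6, 2.3, 0, 0, 0, 0, 0.2], [1.1, 3.1, 0, 0, 0, 0, 0.2], [1.7, 3.7, 0, 0, 0, 0, 0.2], [2.4, 4.2, 0, 0, 0, 0, 0.2], [3.2, 4.6, 0, 0, 0, 0, 0.2], [4.0, 4.8, 0, 0, 0, 0, 0.2], [4.9, 4.9, 0, 0, 0, 0, 0.2], [5.8, 4.8, 0, 0, 0, 0, 0.2], [6.6, 4.6, 0, 0, 0, 0, 0.2], [7.4, 4.3, 0, 0, 0, 0, 0.2], [8.1, 3.8, 0, 0, 0, 0, 0.2], [8.7, 3.2, 0, 0, 0, 0, 0.2], [9.3, 2.5, 0, 0, 0, 0, 0.2], [9.7, 1.8, 0, 0, 0, 0, 0.2], [9.9, 0.9, 0, 0, 0, 0, 0.2], [10.0, 0.1, 0, 0, 0, 0, 0.2], [9.9, -0.8, 0, 0, 0, 0, 0.2], [9.8, -1.6, 0, 0, 0, 0, 0.2]]
```

Call:
{"name": "play_rows", "arguments": {
  "steps": [
    [[0.1,0.7,0,0,0,0,0.2],[0.3,1.6,0,0,0,0,0.2],[0.6,2.3,0,0,0,0,0.2],[1.1,3.1,0,0,0,0,0.2],[1.7,3.7,0,0,0,0,0.2],[2.4,4.2,0,0,0,0,0.2],[3.2,4.6,0,0,0,0,0.2],[4.0,4.8,0,0,0,0,0.2],[4.9,4.9,0,0,0,0,0.2],[5.8,4.8,0,0,0,0,0.2],[6.6,4.6,0,0,0,0,0.2],[7.4,4.3,0,0,0,0,0.2],[8.1,3.8,0,0,0,0,0.2],[8.7,3.2,0,0,0,0,0.2],[9.3,2.5,0,0,0,0,0.2],[9.7,1.8,0,0,0,0,0.2],[9.9,0.9,0,0,0,0,0.2],[10.0,0.1,0,0,0,0,0.2],[9.9,-0.8,0,0,0,0,0.2],[9.8,-1.6,0,0,0,0,0.2]]
  ]
}}

```text
time_s: 13.38
ee_pos: [0.5998, -0.0374, 0.0887]
eef_rot: [-3.14, -0.0, 1.74]
force: [2.5, -4.7, 2.2]
grip_width: 0.0256
```

```bash
echo '[[3.333,0,1.2,10],[4.267,1.2,1.9,20],[6.033,1.9,1.9,12],[7.133,1.9,1.9,12],[8.233,2.1,2.1,20],[9.95,2.05,2.05,20],[11.717,2.08,2.08,20]]' > segs.json
python3 - <<'E'
from h import *
st(); look('07'); fit(json.load(open('segs.json'))); circ1(14.6219,2.05,2.05,20)
ims=[cv2.imread(f'pics/s_0{i}.png') for i in (0,2,3,4,6,7)]
cv2.imwrite('pics/sheet.png',np.vstack([np.hstack(ims[:3]),np.hstack(ims[3:])]))
E
```

```text
t 13.383 pos [ 0.5998 -0.0374  0.0887] r 0.0507 ph 2.056 F [ 2.5 -4.7  2.2] w 0.0256 yaw [-3.14 -0.    1.74] q6 -1.86
t 13.383 yaw90 0.980 err 0.24/0.37
I,D,y0 [0.0148  0.00607 1.26991] res [ 0.003  0.007 -0.004 -0.028  0.013  0.019 -0.009 -0.002 -0.007] w now 1.306 yaw 10.403
end phase 18.0386
[[-0.4, -0.7, 0, 0, 0, 0, 0.2], [-0.8, -1.5, 0, 0, 0, 0, 0.2], [-1.4, -2.1, 0, 0, 0, 0, 0.2], [-2.1, -2.6, 0, 0, 0, 0, 0.2], [-2.8, -3.0, 0, 0, 0, 0, 0.2], [-3.6, -3.3, 0, 0, 0, 0, 0.2], [-4.5, -3.4, 0, 0, 0, 0, 0.2], [-5.3, -3.4, 0, 0, 0, 0, 0.2], [-6.2, -3.2, 0, 0, 0, 0, 0.2], [-7.0, -2.9, 0, 0, 0, 0, 0.2], [-7.7, -2.5, 0, 0, 0, 0, 0.2], [-8.3, -1.9, 0, 0, 0, 0, 0.2], [-8.9, -1.2, 0, 0, 0, 0, 0.2], [-9.3, -0.5, 0, 0, 0, 0, 0.2], [-9.6, 0.3, 0, 0, 0, 0, 0.2], [-9.8, 1.1, 0, 0, 0, 0, 0.2], [-9.8, 2.0, 0, 0, 0, 0, 0.2], [-9.6, 2.8, 0, 0, 0, 0, 0.2], [-9.3, 3.6, 0, 0, 0, 0, 0.2], [-8.9, 4.4, 0, 0, 0, 0, 0.2]]
```

View pics/sheet.png

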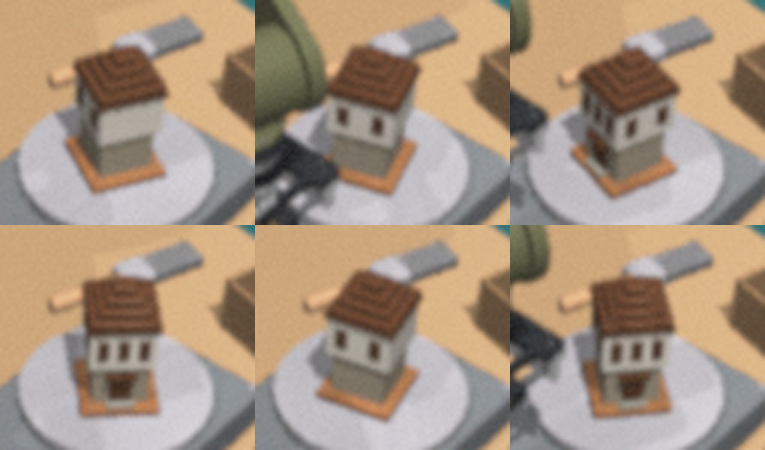

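In frame 4 the door faces the scene camera (azimuth about -0.74) while the model yaw is 4.10. So door yaw = model yaw + π/2, and frames 0, 3 and 7 agree. Stop target: model yaw 17.48. Continuing the hold.

Call:
{"name": "play_rows", "arguments": {
  "steps": [
    [[-0.4,-0.7,0,0,0,0,0.2],[-0.8,-1.5,0,0,0,0,0.2],[-1.4,-2.1,0,0,0,0,0.2],[-2.1,-2.6,0,0,0,0,0.2],[-2.8,-3.0,0,0,0,0,0.2],[-3.6,-3.3,0,0,0,0,0.2],[-4.5,-3.4,0,0,0,0,0.2],[-5.3,-3.4,0,0,0,0,0.2],[-6.2,-3.2,0,0,0,0,0.2],[-7.0,-2.9,0,0,0,0,0.2],[-7.7,-2.5,0,0,0,0,0.2],[-8.3,-1.9,0,0,0,0,0.2],[-8.9,-1.2,0,0,0,0,0.2],[-9.3,-0.5,0,0,0,0,0.2],[-9.6,0.3,0,0,0,0,0.2],[-9.8,1.1,0,0,0,0,0.2],[-9.8,2.0,0,0,0,0,0.2],[-9.6,2.8,0,0,0,0,0.2],[-9.3,3.6,0,0,0,0,0.2],[-8.9,4.4,0,0,0,0,0.2]]
  ]
}}

```text
time_s: 15.15
ee_pos: [0.6586, -0.1178, 0.0885]
eef_rot: [-3.139, -0.001, 1.74]
force: [-3.2, 3.2, 3.1]
grip_width: 0.0259
```

```bash
echo '[[3.333,0,1.2,10],[4.267,1.2,1.9,20],[6.033,1.9,1.9,12],[7.133,1.9,1.9,12],[8.233,2.1,2.1,20],[9.95,2.05,2.05,20],[11.717,2.08,2.08,20],[13.483,2.05,2.05,20]]' > segs.json
python3 - <<'E'
from h import *
st(); look1('08'); fit(json.load(open('segs.json'))); circ1(18.0386,2.02,2.02,20)
E
```

```text
t 15.15 pos [ 0.6586 -0.1178  0.0885] r 0.05 ph -0.793 F [-3.2  3.2  3.1] w 0.0259 yaw [-3.139e+00 -1.000e-03  1.740e+00] q6 -1.97
t 15.150 yaw90 1.513 err 0.17/0.27
I,D,y0 [0.01397 0.00624 1.26513] res [-0.002  0.002  0.001 -0.017  0.022  0.021 -0.021 -0.034  0.029 -0.015] w now 1.264 yaw 12.537
end phase 21.4053
[[0.4, 0.5, 0, 0, 0, 0, 0.2], [1.0, 1.0, 0, 0, 0, 0, 0.2], [1.7, 1.5, 0, 0, 0, 0, 0.2], [2.5, 1.8, 0, 0, 0, 0, 0.2], [3.3, 2.0, 0, 0, 0, 0, 0.2], [4.2, 2.0, 0, 0, 0, 0, 0.2], [5.0, 1.9, 0, 0, 0, 0, 0.2], [5.8, 1.7, 0, 0, 0, 0, 0.2], [6.5, 1.3, 0, 0, 0, 0, 0.2], [7.2, 0.8, 0, 0, 0, 0, 0.2], [7.8, 0.2, 0, 0, 0, 0, 0.2], [8.3, -0.4, 0, 0, 0, 0, 0.2], [8.7, -1.2, 0, 0, 0, 0, 0.2], [8.9, -2.0, 0, 0, 0, 0, 0.2], [9.0, -2.8, 0, 0, 0, 0, 0.2], [8.9, -3.7, 0, 0, 0, 0, 0.2], [8.8, -4.5, 0, 0, 0, 0, 0.2], [8.4, -5.3, 0, 0, 0, 0, 0.2], [8.0, -6.0, 0, 0, 0, 0, 0.2], [7.4, -6.6, 0, 0, 0, 0, 0.2]]
```

Call:
{"name": "play_rows", "arguments": {
  "steps": [
    [[0.4,0.5,0,0,0,0,0.2],[1.0,1.0,0,0,0,0,0.2],[1.7,1.5,0,0,0,0,0.2],[2.5,1.8,0,0,0,0,0.2],[3.3,2.0,0,0,0,0,0.2],[4.2,2.0,0,0,0,0,0.2],[5.0,1.9,0,0,0,0,0.2],[5.8,1.7,0,0,0,0,0.2],[6.5,1.3,0,0,0,0,0.2],[7.2,0.8,0,0,0,0,0.2],[7.8,0.2,0,0,0,0,0.2],[8.3,-0.4,0,0,0,0,0.2],[8.7,-1.2,0,0,0,0,0.2],[8.9,-2.0,0,0,0,0,0.2],[9.0,-2.8,0,0,0,0,0.2],[8.9,-3.7,0,0,0,0,0.2],[8.8,-4.5,0,0,0,0,0.2],[8.4,-5.3,0,0,0,0,0.2],[8.0,-6.0,0,0,0,0,0.2],[7.4,-6.6,0,0,0,0,0.2]]
  ]
}}

```text
time_s: 16.87
ee_pos: [0.581, -0.0552, 0.0888]
eef_rot: [-3.139, -0.001, 1.741]
force: [-2.8, 3.1, 5.0]
grip_width: 0.0256
```

```bash
echo '[[3.333,0,1.2,10],[4.267,1.2,1.9,20],[6.033,1.9,1.9,12],[7.133,1.9,1.9,12],[8.233,2.1,2.1,20],[9.95,2.05,2.05,20],[11.717,2.08,2.08,20],[13.483,2.05,2.05,20],[15.2,2.02,2.02,20]]' > segs.json
python3 - <<'E'
from h import *
st(); look1('09'); s=json.load(open('segs.json'));I,D,y=fit(s)
tr=sim(I,D,y,s,[16.9])[1];print('w range since 9.9',tr[(tr[:,0]>9.9)][:,1].min(),tr[:,1].max())
for n in range(4,20):
    for w1 in (0.3,):
        e=sim(I,D,y,s+[[16.917,1.95,1.95,n],[16.917+n/12,1.95,0.,6]],[21.5])[0][-1]; print(n,e.round(3),end='; ')
E
```

```text
t 16.867 pos [ 0.581  -0.0552  0.0888] r 0.0504 ph 2.575 F [-2.8  3.1  5. ] w 0.0256 yaw [-3.139e+00 -1.000e-03  1.741e+00] q6 -1.9
t 16.867 yaw90 0.566 err 0.27/0.44
I,D,y0 [0.01424 0.00619 1.26708] res [ 0.     0.004 -0.001 -0.021  0.018  0.019 -0.019 -0.026  0.043 -0.016
 -0.013] w now 1.263 yaw 14.687
w range since 9.9 1.1272443370198821 1.2993345230849525
4 16.072; 5 16.174; 6 16.276; 7 16.378; 8 16.48; 9 16.582; 10 16.684; 11 16.786; 12 16.888; 13 16.991; 14 17.093; 15 17.195; 16 17.297; 17 17.4; 18 17.502; 19 17.604;
```

The band has been held for about 7 s (model 1.13–1.30 rad/s, measured mean about 1.27). Now approaching the stop.

```bash
python3 - <<'E'
from h import *
circ1(21.4053,1.95,1.95,12)
E
```

```text
end phase 23.3553
[[-0.5, -0.3, 0, 0, 0, 0, 0.2], [-1.2, -0.7, 0, 0, 0, 0, 0.2], [-1.9, -1.0, 0, 0, 0, 0, 0.2], [-2.8, -1.2, 0, 0, 0, 0, 0.2], [-3.6, -1.2, 0, 0, 0, 0, 0.2], [-4.4, -1.1, 0, 0, 0, 0, 0.2], [-5.1, -0.8, 0, 0, 0, 0, 0.2], [-5.9, -0.5, 0, 0, 0, 0, 0.2], [-6.5, 0.0, 0, 0, 0, 0, 0.2], [-7.1, 0.6, 0, 0, 0, 0, 0.2], [-7.6, 1.2, 0, 0, 0, 0, 0.2], [-7.9, 2.0, 0, 0, 0, 0, 0.2]]
```

Call:
{"name": "play_rows", "arguments": {
  "steps": [
    [[-0.5,-0.3,0,0,0,0,0.2],[-1.2,-0.7,0,0,0,0,0.2],[-1.9,-1.0,0,0,0,0,0.2],[-2.8,-1.2,0,0,0,0,0.2],[-3.6,-1.2,0,0,0,0,0.2],[-4.4,-1.1,0,0,0,0,0.2],[-5.1,-0.8,0,0,0,0,0.2],[-5.9,-0.5,0,0,0,0,0.2],[-6.5,0.0,0,0,0,0,0.2],[-7.1,0.6,0,0,0,0,0.2],[-7.6,1.2,0,0,0,0,0.2],[-7.9,2.0,0,0,0,0,0.2]]
  ]
}}

```text
time_s: 17.92
ee_pos: [0.6141, -0.1313, 0.0886]
eef_rot: [-3.138, -0.001, 1.74]
force: [-0.5, -0.8, 5.5]
grip_width: 0.0257
```

```bash
python3 - <<'E'
from h import *
s=json.load(open('segs.json'))+[[16.917,1.95,1.95,12]];json.dump(s,open('segs.json','w'))
st(); look1('10'); I,D,y=fit(s); t0=round(ctrl.get_obs()['time_s'],3)
for w in (1.7,1.75,1.8,1.85,1.9,1.95,2.0):
  for n in (4,5): print(w,n,sim(I,D,y,s+[[t0,w,w,n],[t0+n/12,w,0.,6]],[22.5])[0][-1].round(3),end='; ')
E
```

```text
t 17.917 pos [ 0.6141 -0.1313  0.0886] r 0.05 ph -1.761 F [-0.5 -0.8  5.5] w 0.0257 yaw [-3.138e+00 -1.000e-03  1.740e+00] q6 -2.01
t 17.917 yaw90 0.323 err 0.20/0.36
I,D,y0 [0.00341 0.00827 1.19646] res [-0.071 -0.058  0.196  0.204  0.15   0.057 -0.21  -0.474 -0.679  0.573
  0.312 -0.121] w now 1.048 yaw 14.772
1.7 4 15.352; 1.7 5 15.424; 1.75 4 15.373; 1.75 5 15.448; 1.8 4 15.394; 1.8 5 15.473; 1.85 4 15.415; 1.85 5 15.498; 1.9 4 15.437; 1.9 5 15.523; 1.95 4 15.458; 1.95 5 15.548; 2.0 4 15.48; 2.0 5 15.573;
```

The fit jumped to a wrong local minimum this time. With the earlier parameters the reading is 16.03, as predicted, so I'll use those.

```bash
python3 - <<'E'
from h import *
s=json.load(open('segs.json')); I,D,y=.01424,.00619,1.267
print('pred',sim(I,D,y,s,[17.917])[0])
t0=round(ctrl.get_obs()['time_s'],3);print(t0)
for w in (1.7,1.8,1.9,1.95,2.0):
  for n in (4,5,6): print(w,n,sim(I,D,y,s+[[t0,w,w,n],[t0+n/12,w,0.,6]],[22.5])[0][-1].round(3),end='; ')
E
```

```text
pred [15.95249579]
17.967
1.7 4 17.191; 1.7 5 17.277; 1.7 6 17.363; 1.8 4 17.229; 1.8 5 17.322; 1.8 6 17.414; 1.9 4 17.268; 1.9 5 17.367; 1.9 6 17.465; 1.95 4 17.288; 1.95 5 17.389; 1.95 6 17.491; 2.0 4 17.308; 2.0 5 17.412; 2.0 6 17.517;
```

```bash
python3 - <<'E'
from h import *
circ1(23.3553,1.8,1.8,6); circ1(23.3553+.9,1.65,0,6)
E
```

```text
end phase 24.2553
[[-0.1, 0.5, 0, 0, 0, 0, 0.2], [-0.3, 1.3, 0, 0, 0, 0, 0.2], [-0.3, 2.0, 0, 0, 0, 0, 0.2], [-0.2, 2.8, 0, 0, 0, 0, 0.2], [0.1, 3.5, 0, 0, 0, 0, 0.2], [0.4, 4.2, 0, 0, 0, 0, 0.2]]
end phase 24.599
[[0.7, 4.6, 0, 0, 0, 0, 0.2], [1.0, 5.0, 0, 0, 0, 0, 0.2], [1.2, 5.2, 0, 0, 0, 0, 0.2], [1.4, 5.4, 0, 0, 0, 0, 0.2], [1.5, 5.5, 0, 0, 0, 0, 0.2], [1.5, 5.5, 0, 0, 0, 0, 0.2]]
```

Call:
{"name": "play_rows", "arguments": {
  "steps": [
    [[-0.1,0.5,0,0,0,0,0.2],[-0.3,1.3,0,0,0,0,0.2],[-0.3,2.0,0,0,0,0,0.2],[-0.2,2.8,0,0,0,0,0.2],[0.1,3.5,0,0,0,0,0.2],[0.4,4.2,0,0,0,0,0.2],[0.8,4.7,0,0,0,0,0.2],[1.1,5.1,0,0,0,0,0.2],[1.4,5.4,0,0,0,0,0.2],[1.6,5.5,0,0,0,0,0.2],[1.7,5.6,0,0,0,0,0.2],[1.7,5.6,0,0,0,0,0.2],[1.7,5.6,0,0,0,0,0.2],[1.7,5.6,0,0,0,0,0.2],[1.7,5.6,0,0,0,0,0.2],[1.7,5.6,0,0,0,0,0.2],[1.7,5.6,0,0,0,0,0.2],[1.7,5.6,0,0,0,0,0.2],[1.7,5.6,0,0,0,0,0.2],[1.7,5.6,0,0,0,0,0.2]]
  ]
}}

```text
time_s: 19.63
ee_pos: [0.6677, -0.1053, 0.0885]
eef_rot: [-3.138, -0.001, 1.74]
force: [-0.7, 0.8, 4.4]
grip_width: 0.0256
```

Call:
{"name": "play_rows", "arguments": {
  "steps": [
    [[0,0,0,0,0,0,0.2],[0,0,0,0,0,0,0.2],[0,0,0,0,0,0,0.2],[0,0,0,0,0,0,0.2],[0,0,0,0,0,0,0.2],[0,0,0,0,0,0,0.2]]
  ]
}}

```text
time_s: 20.13
ee_pos: [0.6677, -0.1053, 0.0885]
eef_rot: [-3.138, -0.0, 1.74]
force: [-1.5, 0.5, 5.5]
grip_width: 0.0254
```

```bash
python3 - <<'E'
from h import *
st(); look1('11');look1('12');look('13'); print('target mod', 17.484%(np.pi/2))
T=snap('top','fin.png')['frame'][115:260,180:280]
cv2.imwrite('pics/finc.png',np.hstack([cv2.resize(T,None,fx=3.5,fy=3.5,interpolation=cv2.INTER_CUBIC),cv2.resize(cv2.imread('pics/s_13.png'),(440,507),interpolation=cv2.INTER_CUBIC)]))
E
```

```text
t 20.133 pos [ 0.6677 -0.1053  0.0885] r 0.0499 ph -0.481 F [-1.5  0.5  5.5] w 0.0254 yaw [-3.138 -0.     1.74 ] q6 -1.95
t 20.133 yaw90 0.205 err 0.25/0.35
t 20.183 yaw90 0.205 err 0.25/0.35
t 20.233 yaw90 0.205 err 0.24/0.35
target mod 0.20524040525613962Traceback (most recent call last):
  File "<stdin>", line 4, in <module>
    return _nx.concatenate(arrs, 1, dtype=dtype, casting=casting)
           ~~~~~~~~~~~~~~~^^^^^^^^^^^^^^^^^^^^^^^^^^^^^^^^^^^^^^^
ValueError: all the input array dimensions except for the concatenation axis must match exactly, but along dimension 0, the array at index 0 has size 508 and the array at index 1 has size 507
```

Measured yaw is 0.205, which matches the target and is stable. Release, rise and check by eye.

Call:
{"name": "play_rows", "arguments": {
  "steps": [
    [[0,0,0,0,0,0,0.3],[0,0,0,0,0,0,0.4],[0,0,0,0,0,0,0.55],[0,0,0,0,0,0,0.65],[0,0,0,0,0,0,0.65],[0,0,-2,0,0,0,0.65],[0,0,-5,0,0,0,0.65],[0,0,-8,0,0,0,0.65],[0,0,-11,0,0,0,0.65],[0,0,-14,0,0,0,0.65],[0,0,-15,0,0,0,0.65],[0,0,-15,0,0,0,0.65],[0,0,-15,0,0,0,0.65],[0,0,-15,0,0,0,0.65]]
  ]
}}

```text
time_s: 21.55
ee_pos: [0.6677, -0.1051, 0.2361]
eef_rot: [-3.135, -0.002, 1.74]
force: [0.2, -0.1, -0.2]
grip_width: 0.0613
```

```bash
python3 - <<'E'
from h import *
st(); look('14'); c=snap('top'); 
for k in (-.004,0,.004):print(yaw90([(c,KT)],HC+[k,0],eh=.032),yaw90([(c,KT)],HC+[0,k],eh=.032))
T=c['frame'][115:260,180:280]; S=snap('scene')['frame'][110:250,190:410]
cv2.imwrite('pics/finc.png',np.hstack([cv2.resize(T,(350,500),interpolation=cv2.INTER_CUBIC),cv2.resize(S,(450,500),interpolation=cv2.INTER_CUBIC)]))
E
```

```text
t 21.55 pos [ 0.6677 -0.1051  0.2361] r 0.0498 ph -0.478 F [ 0.2 -0.1 -0.2] w 0.0613 yaw [-3.135e+00 -2.000e-03  1.740e+00] q6 -1.95
t 21.550 yaw90 0.205 err 0.26/0.36
(0.24299999999999994, 0.34815436241610737, 0.4261744966442953) (0.37, 0.34496644295302015, 0.3858221476510067)
(0.20833333333333334, 0.25553691275167784, 0.35889261744966444) (0.20833333333333334, 0.25553691275167784, 0.35889261744966444)
(0.18499999999999997, 0.19714765100671142, 0.3314597315436242) (0.22136363636363632, 0.25931208053691274, 0.37080536912751677)
```

View pics/finc.png

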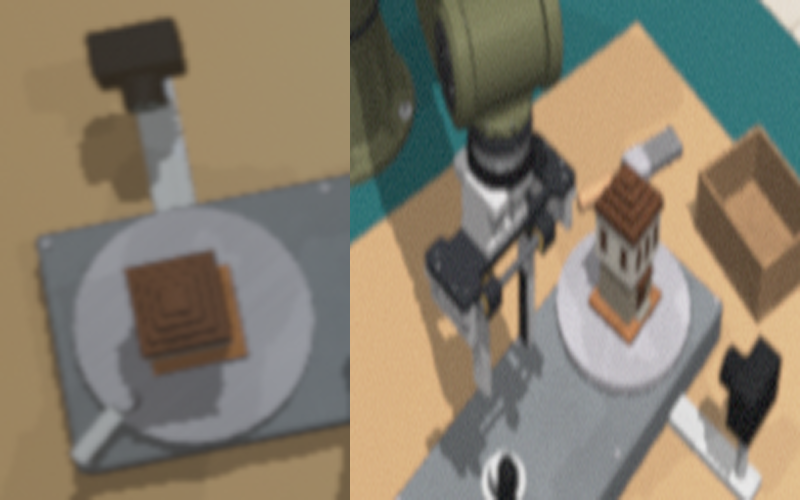

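The roof's top edge, (125,268)–(215,250), is parallel to the base edge, and the scene view shows the door side facing the camera. The gripper is clear, so I'm handing in.

```bash
python3 - <<'E'
from h import *
print(ctrl.hand_in()); st()
E
```

```text
the job is handed in; nothing more can be done
None
the job is handed in; nothing more can be done
```

I ran the turnaround with the crank and handed the job in at about 21.7 s of the 64 s allowed. The hand-in reports no verdict, so what follows rests on my own checks.

- **Speed:** From t ≈ 9.9 to 17.9 s the plate turned anticlockwise at about 1.25–1.3 rad/s (12 turns a minute), by house angles read from the top camera. One re-fit of my plate model put the minimum at 1.13 rad/s, still inside the band. The model's peak was 1.30 rad/s, well under the 2.09 limit.
- **Stop:** After braking, the house yaw read 0.205 rad, against a target of 0.205 rad taken from the base's yaw. It read the same before and after I let go. Shifting the assumed house centre by 4 mm in the fit mostly moved the reading by up to 0.04 rad. One poorly fitting shift gave 0.37 rad, so I also checked by eye. The roof edge is parallel to the base edge, and the door side faces the camera.
- **Release:** The gripper is open and about 15 cm up, with the wrist force near zero. The brush and box look unmoved. The glue bottle and sanding block were outside my last picture, but the arm's path kept clear of them.
- **Check that failed:** The last automatic model fit settled on a wrong solution. I rejected it and stopped the plate using the earlier parameters plus the direct reading.

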